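# Close and tuck a class rover's battery door

## Robot

A 7-joint arm with a two-finger parallel gripper is mounted at the origin on the work surface. World frame = base frame: x ahead of the robot, y to its left, z up, the work surface at z = 0. Lengths are in m, angles in rad, forces in N, time in s.
With the tool pointing down it reaches from about 0.35 to 0.9 m from the base axis. Payload 8.1 kg.
Tool frame: the origin (TCP) lies on the centre line of the jaws, within the pads' length; the fingertips stand 22 mm ahead of it and the grasp point (between the pads) lies 3 mm ahead of it (arm.finger_overhang is the distance from the TCP to the fingertips, in m); z points along the fingers, y is the direction in which the jaws open and shut (so a half turn about z gives the same grasp; the last joint's range is limited). The gripper opens to 92 mm and grips with 3 to 60 N. Pads are 19 mm wide; open, the fingers measure 130 mm over their backs; the gripper's body (75 mm by 190 mm) begins 47 mm behind the grasp point.
Start: joints at [1.051, 0.434, 0.025, 1.573, -0.012, 1.134, -0.075], TCP at [0.253, -0.572, 0.249] pointing down, gripper open.
Joint ranges: [-2.62, 2.62], [-0.44, 2.09], [-1.27, 1.32], [0.08, 2.57], [-1.32, 4.46], [0.12, 2], [-2.74, 2.74]. Speed limits (rad/s): [2.22, 2.22, 3.01, 3.01, 3.14, 3.14, 3.14].

## Interface

Orientations are given as a rotation vector (axis times angle).
In Python, from cell import arm gives the robot as it stands. The module is installed in compiled form; this text tells all that it offers.
- The arm moves only by the tool step_arm, never from a script. Its argument "plan" is a list of rows, each an object of numbers: "wx", "wy", "wz": the turn, a rotation vector about the tool's x, y, z in units of 6 degrees (1.0 is 6 degrees); "tx", "ty", "tz": the shift along the tool's x, y, z in cm; "hand": the opening, from 0 (shut) to 1 (fully open). A call has exactly 10 rows; each row shifts and turns the commanded pose from where the row before left it, along the tool's axes as they then stand; what a row does not reach is not made up. A row lasts 1/12 s, in which the tool goes at most 41.7 mm and 7.16 degrees, less where a joint would pass 70% of its speed; a pose out of reach is approached as far as the arm can. A call is refused whole if a number of a shift passes 4.17 or a number of a turn 1, either way. A call with a gripper value outside its range is refused whole. The fingers move at their own pace and stop on an object; "force" is the grip in N (left out, the last holds). Time passes only in rows, so rows that do not move let the fingers close, or fill a call up. It gives the time, the measured TCP pose, the force and the opening at its end, in the units of the state.
- arm.observe(): the state, without advancing time (a new reading comes with each control period).
- arm.get_image(name): name is "scene" or "side" or "wrist"; returns (picture, depth): 384x512x3 uint8, red, green, blue; 384x512 float32, m along the optical axis (not along the pixel's ray), 0 where there is no reading.
- arm.calibration(name): a dict with "mtx" (3x3 intrinsics, pixels), "dist_coeffs" ([k1, k2, p1, p2, k3] as OpenCV has them; the pictures are not rectified), "R" (3x3) and "t" (3): a world point X has camera coordinates R X + t. Camera axes: x right, y down, z forward; pixel columns grow to the right and rows downward; lengths in m; the calibration is good to about 2 mm. A picture is of the moment at which its call begins: read the wrist's pose just before it. calibration takes no time and is no camera call; for the wrist camera it gives the pose at the moment of the call.
- arm.sign_off(): hands the job in, once; it reports no verdict.
The state is a dict: "clock": time; "joints": joint angles; "dq": joint speeds; "joint_efforts": joint torques, N m; "position": TCP position; "ee_rot": TCP orientation; "force": force on the tool from outside, world axes, zero at the start; "ft_torque": the same for the moment, N m; "width": opening from 0.0 (shut) to 1.0 (fully open).
Only numpy, scipy, OpenCV 4.12 (cv2) and the standard library are available. Lean on these libraries where they do the work, as an engineer would, in place of code of your own. Each camera call takes 0.05 s, during which the arm holds its last target.

## Task

Close the battery door on the little two-wheeled rover: with a fingertip, push the open door over until it lies flat on the battery case, then, pressing it down, push it along so that its free edge slides fully home beneath the retaining lip and the door stays shut by itself. Only push and press: do not pinch or lift anything, leave the battery pack in its bay, and do not disturb the things around the rover.

Things in the scene. Friction and masses are not known exactly. Their poses are not given: they have to be found in the camera images.
- rover: Two-wheeled class robot, 205 x 172 mm, fixed on a stand screwed to the table. Origin: table level under its middle; z up; x = direction in which the battery door is folded over and tucked; y across. Deck top at height 58 mm. Dark grey battery case, open on top: x -52 to 58, y -32 to 32 mm, side walls' tops at height 91 mm. Behind it (x below -55) nothing is higher than 74 mm
- door_fold (a joint): door angle about its hinge pin, rad: 0 = flat on the case, 1.57 = upright; starts at 1.68 to 2.02 (leaning back, away from the lip); stop at 2.3. A weak spring (0.025 N m/rad, rest at 1.85; 0.6 N at the free edge when flat) reopens it if let go untucked. Tucked and let go, it rises to about 0.03, its edge bearing on the lip's underside
- door_slide (a joint): slide of hinge pin and door along their slots to the lip (rover +x), m: 0 = drawn out, flat door's edge 5 mm short of the lip's mouth; 0.014 = fully home, edge 9 mm beneath the lip. Starts at 0 to 0.002; 2 N of friction; stays where left. If slid before the door is flat, the edge meets the lip's front or lands on it and cannot close until slid back
- door_hinge (a point): centre of the hinge pin, moving with the slide; 89.5 mm above the table, at rover x = -44 mm when drawn out. The door is a black plate 50 mm wide, 3 mm thick, mid plane through the pin's axis, free edge 80 mm from the pin
- door_edge (a point): middle of the door's free edge (mid-thickness), 80 mm from the pin. Axes of the door: x from pin to edge, z out of its outer (top) face. Flat, this face is 1.5 mm above the pin's axis; open, it faces away from the lip
- door_ridge (a point): middle of the crest of the thumb ridge: a bar 36 mm long across the door, 4 mm thick and 4.5 mm high on the outer face, centred 54 mm from the pin. A fingertip pressed on the plate on the pin side of it can push the door along
- lip_mouth (a point): middle of the mouth under the retaining lip, at rover x = 41 mm, height 93.5 mm; axes as the rover's. The opening above the flat door is 4 mm high at the mouth and narrows inwards. The lip covers the case's end from x = 41 to 58 mm, its highest point at height 98 mm
- battery: loose hard-shell battery pack 66 x 34 x 22 mm, lying in the bay under the door, its top 5 mm below the flat door's underside; origin: centre of its underside. To be left there
- sensor_board: loose black photo sensor board 55 x 38 mm, 13 mm high at its pin header, lying beside the rover; bystander. Origin: centre of its underside
- spare_wheel: loose spare wheel with pink silicone tyre, 65 mm across, 26 mm high, lying flat beside the rover; bystander. Origin: centre of its underside
- screwdriver: loose screwdriver 160 mm long with grey handle, lying beyond the rover; bystander. Origin: middle of its length, on the table

How it is judged:
By the outcome, as a careful person would: the job done as asked, in the order asked, and still so for the second after the job is handed in, with the robot touching nothing.
It also fails if it takes over 45 s, if anything falls off the work surface, if the arm or the gripper's body presses on something with over 40 N, if the wrist force passes 120 N, or if a joint passes its speed limit or range.

## Working session

There is one attempt and no reset: what is moved stays moved. The work goes in short steps, Python scripts to look and compute and a tool call to move; the robot and the scene stay as the last step left them, time stands still between calls to the robot, and variables do not carry over. Pictures are saved under pics/ and viewed, and the job is handed in when it is done.

Besides the shell and the picture viewer there is one more tool, called after "Request:" as name([rows], argument=value, ...), one row to a line, values as JSON. step_arm: Moves the arm, as the interface text tells. Its arguments: {"type":"object","properties":{"plan":{"type":"array"},"force":{"type":"number"}},"required":["plan"]}

```bash
mkdir -p pics; python3 - <<'E'
from cell import arm
import cv2
s=arm.observe(); print(s)
print(arm.finger_overhang)
for n in ["scene","side","wrist"]:
    im,d=arm.get_image(n); cv2.imwrite(f"pics/{n}0.png",im[:,:,::-1]); 
    import numpy as np; np.savez(f"{n}0.npz",im=im,d=d,**{k:np.array(v) for k,v in arm.calibration(n).items()})
    print(n,arm.calibration(n))
E
```

```text
{'clock': 0.0, 'joints': array([ 1.0514025 ,  0.43518938,  0.02492854,  1.57410567, -0.01158726,
        1.13396846, -0.0751044 ]), 'dq': array([-6.60481879e-04, -9.32400589e-04,  1.51229628e-03, -9.03919364e-04,
        8.84759222e-05,  1.70311259e-03,  2.80760610e-03]), 'joint_efforts': array([-3.00159363e-04, -6.67843151e+01,  9.85104404e-01, -3.14455819e+01,
       -6.04941719e-02,  4.29167377e-02,  1.46975090e-04]), 'position': array([ 0.25279817, -0.57107549,  0.24796198]), 'ee_rot': array([-3.07220091e+00, -6.49623540e-01,  6.95664333e-04]), 'force': array([0.12908901, 0.56076583, 0.30090244]), 'ft_torque': array([-0.01190401, -0.01868128,  0.00039713]), 'width': 1.0001930756395634}
0.022
scene {'mtx': array([[496.1080505 ,   0.        , 254.45895767],
       [  0.        , 496.1080505 , 196.5779476 ],
       [  0.        ,   0.        ,   1.        ]]), 'dist_coeffs': array([-0.17920552,  0.        ,  0.        ,  0.        ,  0.        ]), 'R': array([[-0.77415607,  0.6329939 ,  0.00104975],
       [ 0.53235001,  0.65196333, -0.53995119],
       [-0.3424702 , -0.41744766, -0
[... 313 characters left out ...]
       ]), 'R': array([[-0.9954326 , -0.09334781, -0.02000325],
       [-0.03293667,  0.53247214, -0.84580648],
       [ 0.08960536, -0.8412845 , -0.53311469]]), 't': array([0.62945224, 0.07528447, 0.83122526])}
wrist {'mtx': array([[264.2770294 ,   0.        , 251.00857892],
       [  0.        , 264.2770294 , 190.92433793],
       [  0.        ,   0.        ,   1.        ]]), 'dist_coeffs': array([-2.03084869e-05,  0.00000000e+00,  0.00000000e+00,  0.00000000e+00,
        0.00000000e+00]), 'R': array([[ 0.40459513, -0.91449525, -0.00110145],
       [-0.87589179, -0.3878617 ,  0.28701373],
       [-0.2628999 , -0.11515961, -0.95792584]]), 't': array([-0.62462669, -0.0365086 ,  0.39226911])}
```

View pics/scene0.png

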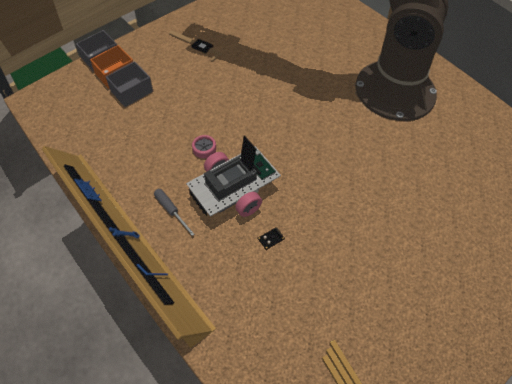

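View pics/side0.png

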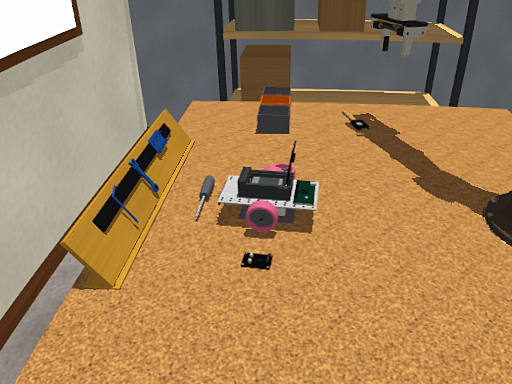

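View pics/wrist0.png

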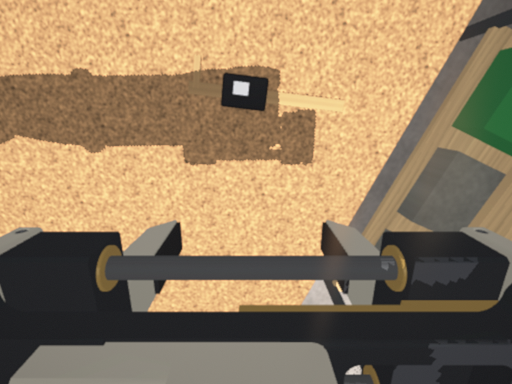

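```bash
python3 - <<'E'
import cv2
a=cv2.imread("pics/scene0.png")[120:225,170:300]; cv2.imwrite("pics/sceneC.png",cv2.resize(a,None,fx=6,fy=5.7,interpolation=cv2.INTER_CUBIC))
a=cv2.imread("pics/side0.png")[130:240,190:330]; cv2.imwrite("pics/sideC.png",cv2.resize(a,None,fx=5.5,fy=5.5,interpolation=cv2.INTER_CUBIC))
E
```

```text
(no output)
```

View pics/sceneC.png

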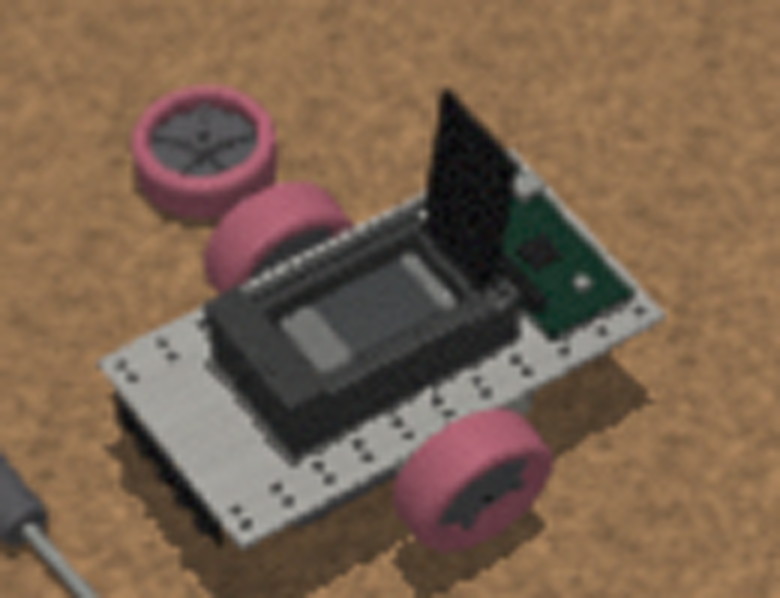

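View pics/sideC.png

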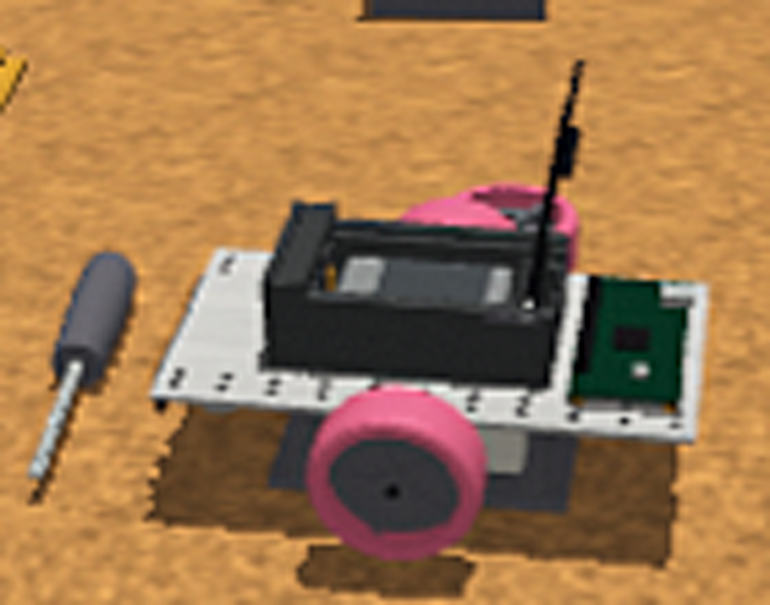

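```bash
cat > h.py <<'E'
import numpy as np, cv2
def load(n,k=0): return np.load(f"{n}{k}.npz")
def ray(c,uv):
    p=cv2.undistortPoints(np.array([[uv]],float),c['mtx'],c['dist_coeffs'])[0,0]
    d=c['R'].T@np.array([p[0],p[1],1]); o=-c['R'].T@c['t']; return o,d
def atz(c,uv,z):
    o,d=ray(c,uv); return o+d*(z-o[2])/d[2]
def proj(c,X):
    return cv2.projectPoints(np.atleast_2d(np.array(X,float)),cv2.Rodrigues(c['R'])[0],c['t'],c['mtx'],c['dist_coeffs'])[0][:,0]
E
python3 - <<'E'
from h import *
sc=load('scene');sd=load('side')
A=lambda X,Y:((X+.5)/6-.5+170,(Y+.5)/5.7-.5+120)
B=lambda X,Y:((X+.5)/5.5-.5+190,(Y+.5)/5.5-.5+130)
for p in [(102,365),(242,545),(662,312),(515,155)]: print('scene',atz(sc,A(*p),.058)[:2])
for p in [(220,250),(155,395),(690,440),(710,285)]: print('side',atz(sd,B(*p),.058)[:2])
print('lip', [atz(sc,A(*p),.098)[:2] for p in [(208,305),(298,410),(245,285),(335,395)]])
E
```

```text
scene [ 0.69983803 -0.07842511]
scene [0.70877126 0.02974247]
scene [0.50519742 0.04482811]
scene [ 0.49722313 -0.06029957]
side [ 0.69781341 -0.08070057]
side [0.70623696 0.02996558]
side [0.50641168 0.04701566]
side [ 0.49485768 -0.06420826]
lip [array([ 0.66188924, -0.05132936]), array([0.66578887, 0.01308881]), array([ 0.64441471, -0.05028321]), array([0.65026613, 0.01632831])]
```

```bash
cat >> h.py <<'E'
from scipy.spatial.transform import Rotation as Ro
yaw=np.arctan2(-.0167,.2023); C=np.array([.602,-.0165])
def rov(x,y,z): 
    c,s=np.cos(yaw),np.sin(yaw); return np.array([C[0]+c*x-s*y,C[1]+s*x+c*y,z])
E
python3 - <<'E'
from h import *
from cell import arm
s=arm.observe(); R=Ro.from_rotvec(s['ee_rot']).as_matrix(); print(R.round(3))
c=load('wrist'); o=-c['R'].T@c['t']; print('cam in tool',R.T@(o-s['position']), 'axes in tool\n',(R.T@c['R'].T).round(3))
for zt in [0,np.pi]:
  T=Ro.from_euler('z',yaw+zt)*Ro.from_euler('x',np.pi)
  print((Ro.from_matrix(R).inv()*T).as_rotvec()/np.radians(6))
  print(T.inv().apply(rov(-.16,0,.27)-s['position'])*100)
E
```

```text
[[ 0.914  0.405 -0.001]
 [ 0.405 -0.914  0.001]
 [-0.    -0.001 -1.   ]]
cam in tool [ 0.07745712  0.00026436 -0.13741214] axes in tool
 [[-0.    -0.958 -0.287]
 [ 1.    -0.     0.   ]
 [-0.    -0.287  0.958]]
[-1.08584692e-02  3.60166267e-03  4.76620242e+00]
[ 14.23229233 -58.15169445  -2.18500552]
[-4.85996817e-03 -1.46520703e-02 -2.52337932e+01]
[-14.23229233  58.15169445  -2.18500552]
```

Request:
step_arm([
  {"wz": 0.954, "hand": 0},
  {"wz": 0.954, "hand": 0},
  {"wz": 0.954, "hand": 0},
  {"wz": 0.954, "hand": 0},
  {"wz": 0.954, "hand": 0},
  {"tx": 1.35, "ty": -3.8, "tz": -0.3, "hand": 0},
  {"tx": 1.35, "ty": -3.8, "tz": -0.3, "hand": 0},
  {"tx": 1.35, "ty": -3.8, "tz": -0.3, "hand": 0},
  {"tx": 1.35, "ty": -3.8, "tz": -0.3, "hand": 0},
  {"tx": 1.35, "ty": -3.8, "tz": -0.3, "hand": 0},
], force=10)

```text
invalid input at $.plan[0]: expected keys wx, wy, wz, tx, ty, tz, hand
```

Request:
step_arm([
  {"tx": 1.35, "ty": -3.8, "hand": 0},
  {"tx": 1.35, "ty": -3.8, "hand": 0},
  {"tx": 1.35, "ty": -3.8, "hand": 0},
  {"tx": 1.35, "ty": -3.8, "hand": 0},
  {"tx": 1.35, "ty": -3.8, "hand": 0},
  {"tx": 1.35, "ty": -3.8, "hand": 0},
  {"tx": 1.35, "ty": -3.8, "hand": 0},
  {"tx": 1.35, "ty": -3.8, "hand": 0},
  {"tx": 1.35, "ty": -3.8, "hand": 0},
  {"hand": 0},
])

```text
invalid input at $.plan[0]: expected keys wx, wy, wz, tx, ty, tz, hand
```

```bash
cat >> h.py <<'E'
def status():
    from cell import arm
    s=arm.observe(); R=Ro.from_rotvec(s['ee_rot'])
    T=Ro.from_euler('z',yaw)*Ro.from_euler('x',np.pi)
    p=s['position']; tip=p+R.apply([0,0,.022])
    c,sn=np.cos(yaw),np.sin(yaw); d=tip[:2]-C
    print('clock %.2f'%s['clock'],'tip rover mm',np.round([1e3*(c*d[0]+sn*d[1]),1e3*(-sn*d[0]+c*d[1]),1e3*tip[2]],1),'roterr units',((R.inv()*T).as_rotvec()/np.radians(6)).round(3),'F',s['force'].round(2),'w',round(s['width'],3))
    return s
E
python3 - <<'E'
from h import *
from cell import arm
s=status()
im,d=arm.get_image('wrist');cal=arm.calibration('wrist')
np.savez('wrist1.npz',im=im,d=d,**{k:np.array(v) for k,v in cal.items()})
cv2.imwrite('pics/w1.png',cv2.resize(im[:,:,::-1],None,fx=1.5,fy=1.5,interpolation=cv2.INTER_CUBIC))
E
```

```text
clock 0.15 tip rover mm [-302.3 -581.5  226.1] roterr units [-1.100e-02  4.000e-03  4.766e+00] F [ 0.2   0.27 -0.26] w 0.998
```

View pics/w1.png

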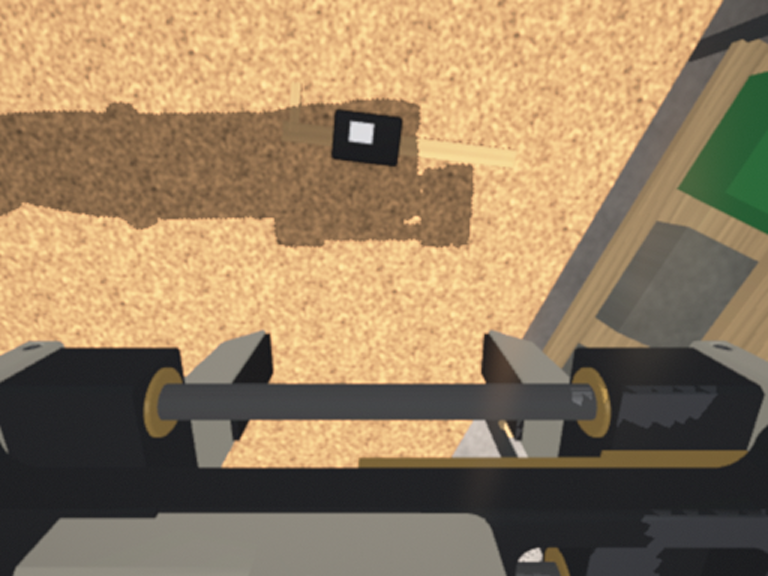

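The call was refused because every row needs all the keys. The picture is the start view again, with the sensor-like black item at about (367,137), so nothing has moved. I'll resend.

Request:
step_arm([
  {"wx": 0, "wy": 0, "wz": 0.954, "tx": 0, "ty": 0, "tz": 0, "hand": 0},
  {"wx": 0, "wy": 0, "wz": 0.954, "tx": 0, "ty": 0, "tz": 0, "hand": 0},
  {"wx": 0, "wy": 0, "wz": 0.954, "tx": 0, "ty": 0, "tz": 0, "hand": 0},
  {"wx": 0, "wy": 0, "wz": 0.954, "tx": 0, "ty": 0, "tz": 0, "hand": 0},
  {"wx": 0, "wy": 0, "wz": 0.954, "tx": 0, "ty": 0, "tz": 0, "hand": 0},
  {"wx": 0, "wy": 0, "wz": 0, "tx": 1.35, "ty": -3.8, "tz": -0.3, "hand": 0},
  {"wx": 0, "wy": 0, "wz": 0, "tx": 1.35, "ty": -3.8, "tz": -0.3, "hand": 0},
  {"wx": 0, "wy": 0, "wz": 0, "tx": 1.35, "ty": -3.8, "tz": -0.3, "hand": 0},
  {"wx": 0, "wy": 0, "wz": 0, "tx": 1.35, "ty": -3.8, "tz": -0.3, "hand": 0},
  {"wx": 0, "wy": 0, "wz": 0, "tx": 1.35, "ty": -3.8, "tz": -0.3, "hand": 0},
], force=10)

```text
clock: 1.03
position: [0.3363, -0.3859, 0.2638]
ee_rot: [-3.139, 0.13, 0.0]
force: [1.5, -0.4, -0.2]
width: 0.326
```

Request:
step_arm([
  {"wx": 0, "wy": 0, "wz": 0, "tx": 1.35, "ty": -3.8, "tz": -0.2, "hand": 0},
  {"wx": 0, "wy": 0, "wz": 0, "tx": 1.35, "ty": -3.8, "tz": -0.2, "hand": 0},
  {"wx": 0, "wy": 0, "wz": 0, "tx": 1.35, "ty": -3.8, "tz": -0.2, "hand": 0},
  {"wx": 0, "wy": 0, "wz": 0, "tx": 1.35, "ty": -3.8, "tz": -0.2, "hand": 0},
  {"wx": 0, "wy": 0, "wz": 0, "tx": 1.35, "ty": -3.8, "tz": -0.2, "hand": 0},
  {"wx": 0, "wy": 0, "wz": 0, "tx": 1.35, "ty": -3.8, "tz": 0, "hand": 0},
  {"wx": 0, "wy": 0, "wz": 0, "tx": 1.35, "ty": -3.8, "tz": 0, "hand": 0},
  {"wx": 0, "wy": 0, "wz": 0, "tx": 1.35, "ty": -3.8, "tz": 0, "hand": 0},
  {"wx": 0, "wy": 0, "wz": 0, "tx": 1.35, "ty": -3.8, "tz": 0, "hand": 0},
  {"wx": 0, "wy": 0, "wz": 0, "tx": 0, "ty": 0, "tz": 0, "hand": 0},
])

```text
clock: 1.87
position: [0.4878, -0.0484, 0.274]
ee_rot: [-3.136, 0.114, -0.003]
force: [0.1, 0.3, 0.3]
width: 0.0
```

```bash
python3 - <<'E'
from h import *
from cell import arm
s=status()
im,d=arm.get_image('wrist');cal=arm.calibration('wrist')
np.savez('wrist1.npz',im=im,d=d,**{k:np.array(v) for k,v in cal.items()})
cv2.imwrite('pics/w1b.png',cv2.resize(im[:,:,::-1],None,fx=1.5,fy=1.5,interpolation=cv2.INTER_CUBIC))
E
```

```text
clock 1.87 tip rover mm [-111.1  -41.1  252. ] roterr units [-0.038 -0.016  0.093] F [0.08 0.25 0.28] w 0.0
```

View pics/w1b.png

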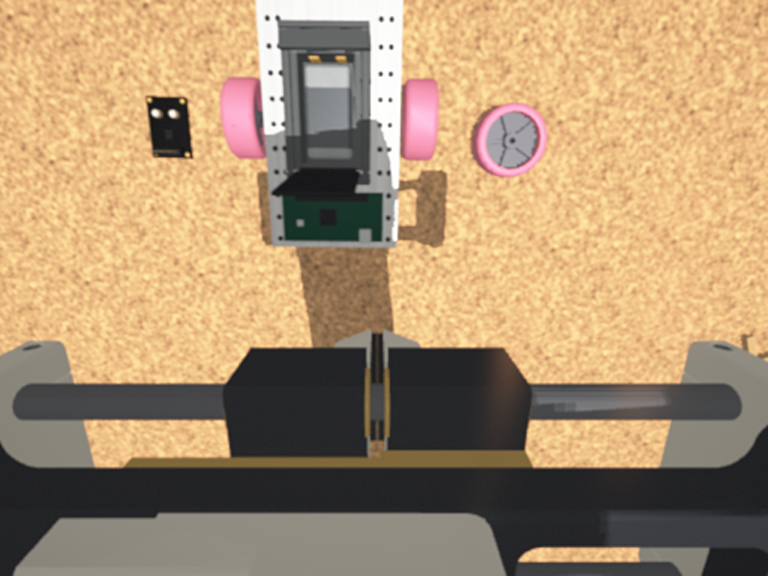

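```bash
python3 - <<'E'
from h import *
w=load('wrist',1)
im=w['im'][0:172,160:300,::-1]; cv2.imwrite('pics/w1c.png',cv2.resize(im,(560*1,688)[:2] if 0 else None,fx=3.4,fy=3.4,interpolation=cv2.INTER_CUBIC))
E
```

```text
(no output)
```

View pics/w1c.png

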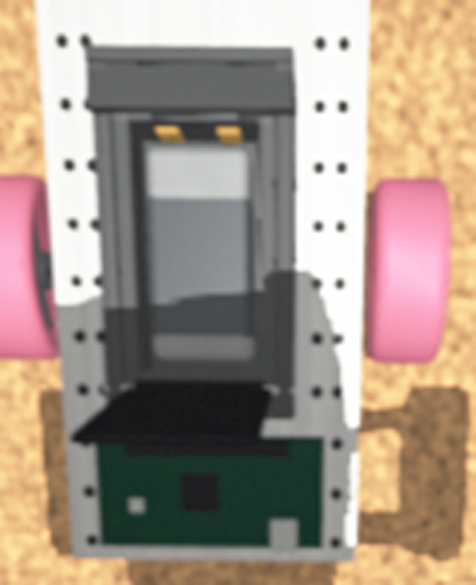

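```bash
python3 - <<'E'
from h import *
w=load('wrist',1); D=w['d']
W=lambda X,Y:((X+.5)/3.4-.5+160,(Y+.5)/3.4-.5)
def loc(p):
    c,s=np.cos(yaw),np.sin(yaw); d=p[:2]-C; return np.round([1e3*(c*d[0]+s*d[1]),1e3*(-s*d[0]+c*d[1]),p[2]*1e3],1)
for n,p,z in [('rearL',(74,557),.058),('rearR',(354,557),.058),('lipfrontL',(87,110),.098),('lipfrontR',(294,112),.098),('lipbackL',(88,48),.098),('lipbackR',(293,50),.098),('caseRearR',(293,414),.091),('edgeL',(75,440),.165),('edgeR',(259,437),.165)]:
    print(n,loc(atz(w,W(*p),z)))
# depth points
def dep(X,Y):
    u,v=W(X,Y); z=D[int(round(v)),int(round(u))]; q=cv2.undistortPoints(np.array([[[round(u),round(v)]]],float),w['mtx'],w['dist_coeffs'])[0,0]
    return loc(w['R'].T@(np.array([q[0]*z,q[1]*z,z])-w['t']))
for n,p in [('lip',(190,85)),('lipf',(190,104)),('lipb',(190,60)),('deckR',(340,520)),('deckL',(60,200)),('wall R',(282,230)),('wall L',(115,230)),('doorTop L',(90,434)),('doortop mid',(170,434)),('doortopR',(250,434)),('door mid',(190,410)),('door low',(200,390)),('batt',(200,260)),('hdr',(200,449))]: print(n,dep(*p))
E
```

```text
rearL [-102.1   49.    58. ]
rearR [-101.3  -62.4   58. ]
lipfrontL [45.2 24.8 98. ]
lipfrontR [ 45.1 -39.   98. ]
lipbackL [61.8 23.4 98. ]
lipbackR [ 61.7 -38.7  98. ]
caseRearR [-45.3 -38.7  91. ]
edgeL [-49.9  18.1 165. ]
edgeR [-48.8 -31.1 165. ]
lip [52.2 -7.5 96.7]
lipf [47.1 -7.6 98.6]
lipb [59.9 -7.6 95.6]
deckR [-87.1 -57.   58.4]
deckL [27.2 45.2 59.3]
wall R [ 12.9 -35.5  91.9]
wall L [12.7 20.  90.8]
doorTop L [-47.9  13.  169.3]
doortop mid [-47.7  -8.5 169.9]
doortopR [-47.5 -28.9 170. ]
door mid [-42.5  -9.9 138.4]
door low [-37.1  -7.6 101.6]
batt [ 4.5 -6.7 83.8]
hdr [-58.9  -3.7  74.6]
```

```bash
python3 - <<'E'
from h import *
from cell import arm
s=status(); cal=arm.calibration('wrist')
im,d=arm.get_image('wrist');cal2=arm.calibration('wrist')
print(np.abs(cal['R']-cal2['R']).max(),cal['t']-cal2['t'], cal['t']-load('wrist',1)['t'])
np.savez('wrist2.npz',im=im,d=d,**{k:np.array(v) for k,v in cal.items()})
cv2.imwrite('pics/w2c.png',cv2.resize(im[0:172,160:300,::-1],None,fx=3.4,fy=3.4,interpolation=cv2.INTER_CUBIC))
for n in ['scene','side']:
    im,d=arm.get_image(n); np.savez(f"{n}2.npz",im=im,d=d,**{k:np.array(v) for k,v in arm.calibration(n).items()})
    cv2.imwrite(f'pics/{n}2.png',im[:,:,::-1])
status()
E
```

```text
clock 1.92 tip rover mm [-112.1  -45.2  251.7] roterr units [-0.016 -0.004  0.069] F [-0.98 -1.55 -1.36] w 0.002
0.0038906876658753864 [1.59385547e-03 8.43841069e-04 4.54653404e-05] [0. 0. 0.]
clock 2.07 tip rover mm [-113.3  -51.1  251.5] roterr units [ 0.007  0.006 -0.014] F [ 0.39 -1.78 -0.05] w 0.003
```

View pics/w2c.png

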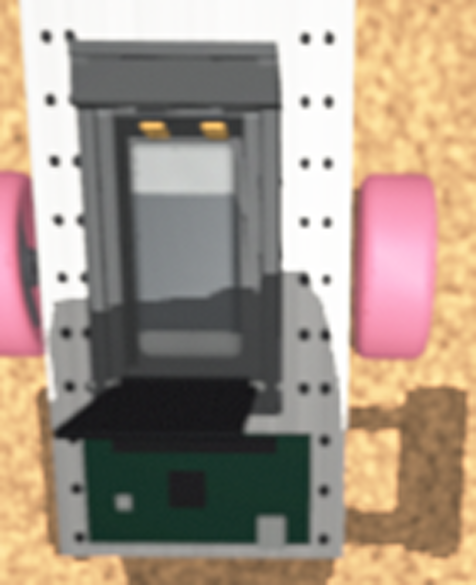

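View pics/side2.png

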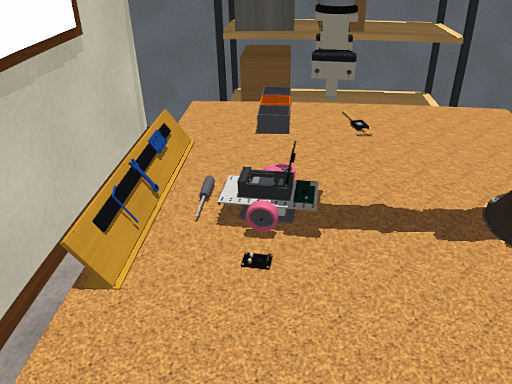

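The arm was still settling during those pictures. I'll centre over the rover, let it come to rest, and measure again.

Request:
step_arm([
  {"wx": 0, "wy": 0, "wz": 0, "tx": 0, "ty": -2.5, "tz": 0, "hand": 0},
  {"wx": 0, "wy": 0, "wz": 0, "tx": 0, "ty": -2.5, "tz": 0, "hand": 0},
  {"wx": 0, "wy": 0, "wz": 0, "tx": 0, "ty": 0, "tz": 0, "hand": 0},
  {"wx": 0, "wy": 0, "wz": 0, "tx": 0, "ty": 0, "tz": 0, "hand": 0},
  {"wx": 0, "wy": 0, "wz": 0, "tx": 0, "ty": 0, "tz": 0, "hand": 0},
  {"wx": 0, "wy": 0, "wz": 0, "tx": 0, "ty": 0, "tz": 0, "hand": 0},
  {"wx": 0, "wy": 0, "wz": 0, "tx": 0, "ty": 0, "tz": 0, "hand": 0},
  {"wx": 0, "wy": 0, "wz": 0, "tx": 0, "ty": 0, "tz": 0, "hand": 0},
  {"wx": 0, "wy": 0, "wz": 0, "tx": 0, "ty": 0, "tz": 0, "hand": 0},
  {"wx": 0, "wy": 0, "wz": 0, "tx": 0, "ty": 0, "tz": 0, "hand": 0},
])

```text
clock: 2.9
position: [0.4895, -0.0075, 0.2737]
ee_rot: [3.139, -0.131, -0.0]
force: [-0.8, 0.2, 0.3]
width: 0.008
```

```bash
python3 - <<'E'
from h import *
from cell import arm
s=status(); cal=arm.calibration('wrist')
im,d=arm.get_image('wrist');cal2=arm.calibration('wrist')
print(np.abs(cal['R']-cal2['R']).max(),cal['t']-cal2['t'])
np.savez('wrist3.npz',im=im,d=d,**{k:np.array(v) for k,v in cal.items()})
cv2.imwrite('pics/w3c.png',cv2.resize(im[0:176,140:280,::-1],None,fx=4,fy=3.4,interpolation=cv2.INTER_CUBIC))
E
```

```text
clock 2.90 tip rover mm [-1.129e+02 -2.000e-01  2.517e+02] roterr units [ 0.001  0.    -0.009] F [-0.78  0.24  0.33] w 0.008
0.00021904896509569727 [-2.65322758e-05 -5.24587072e-06 -2.59120038e-08]
```

View pics/w3c.png

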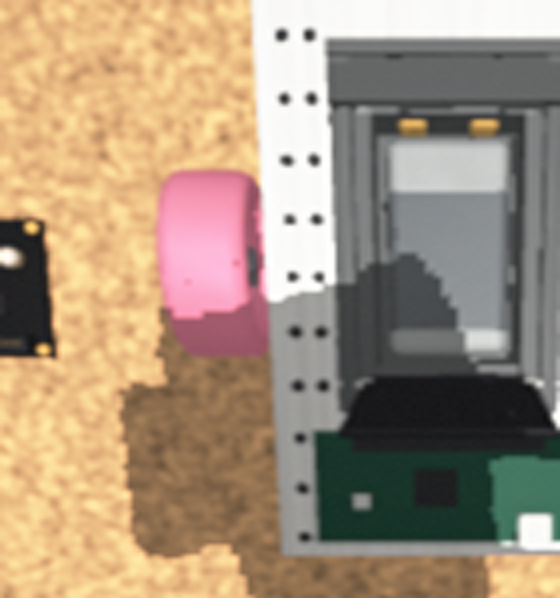

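Now steady, and the door leans back symmetrically. I'll recrop centred on it.

```bash
python3 - <<'E'
from h import *
w=load('wrist',3)
cv2.imwrite('pics/w3d.png',cv2.resize(w['im'][0:150,190:320,::-1],None,fx=4,fy=4,interpolation=cv2.INTER_CUBIC))
E
```

```text
(no output)
```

View pics/w3d.png

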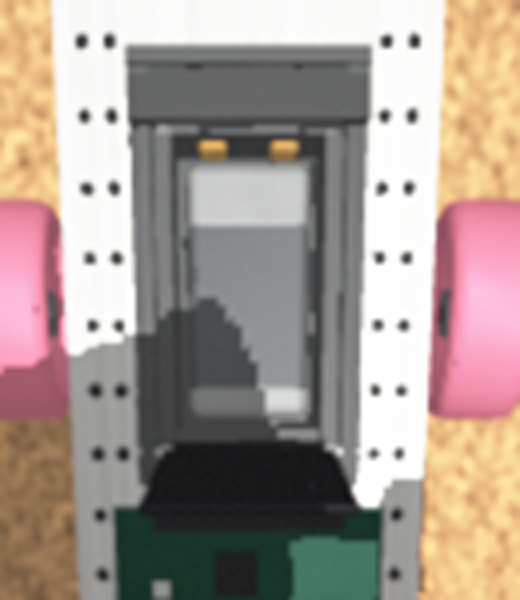

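```bash
python3 - <<'E'
from h import *
w=load('wrist',3); D=w['d']
W=lambda X,Y:((X+.5)/4-.5+190,(Y+.5)/4-.5)
def loc(p):
    c,s=np.cos(yaw),np.sin(yaw); d=p[:2]-C; return np.round([1e3*(c*d[0]+s*d[1]),1e3*(-s*d[0]+c*d[1]),p[2]*1e3],1)
for n,p,z in [('lipfrontL',(128,124),.098),('lipfrontR',(369,124),.098),('lipbackL',(127,47),.096),('lipbackR',(370,47),.096),('edgeL',(143,510),.168),('edgeR',(356,509),.168),('deckL',(60,200),.058),('deckR',(438,150),.058),('deckL2',(77,560),.058),('deckR2',(420,560),.058)]:
    print(n,loc(atz(w,W(*p),z)))
def dep(u,v):
    z=D[v,u]; q=cv2.undistortPoints(np.array([[[u,v]]],float),w['mtx'],w['dist_coeffs'])[0,0]
    return loc(w['R'].T@(np.array([q[0]*z,q[1]*z,z])-w['t']))
u=252
for v in list(range(10,36,2))+list(range(108,134,1)): print(v,dep(u,v))
# predicted in scene/side of case corners for check
for x,y,z in [(41,-32,98),(41,32,98),(58,32,58),(-52,32,58)]: print(dep.__name__,[proj(load(n),rov(x/1e3,y/1e3,z/1e3))[0].round(1) for n in('scene','side')])
E
```

```text
lipfrontL [46.2 30.  98. ]
lipfrontR [ 46.1 -33.1  98. ]
lipbackL [64.3 29.9 96. ]
lipbackR [ 64.2 -33.   96. ]
edgeL [-48.4  22.3 168. ]
edgeR [-48.2 -25.4 168. ]
deckL [36.4 55.  58. ]
deckR [ 49.6 -57.9  58. ]
deckL2 [-70.4  54.9  58. ]
deckR2 [-70.5 -58.2  58. ]
10 [77.9 -2.  57.2]
12 [63.2 -1.8 97.5]
14 [61.3 -1.8 98. ]
16 [59.8 -1.8 96.9]
18 [58.  -1.8 96.7]
20 [56.1 -1.8 97. ]
22 [54.  -1.8 97.9]
24 [52.4 -1.8 97.4]
26 [50.3 -1.8 98.2]
28 [48.1 -1.8 99.8]
30 [48.9 -1.8 89.7]
32 [46.7 -1.8 90.7]
34 [46.5 -1.9 84. ]
108 [-31.   -1.9  85.3]
109 [-32.1  -1.9  84.4]
110 [-33.3  -1.8  92.9]
111 [-34.4  -1.8  92.9]
112 [-35.5  -1.8  99.6]
113 [-36.6  -1.8 107.6]
114 [-37.5  -1.7 121.5]
115 [-38.4  -1.7 128.6]
116 [-39.3  -1.7 133.8]
117 [-40.2  -1.6 139.8]
118 [-41.1  -1.6 145. ]
119 [-41.9  -1.6 149.6]
120 [-42.6  -1.6 154.8]
121 [-43.5  -1.6 155.8]
122 [-44.3  -1.6 158.4]
123 [-45.1  -1.5 162.2]
124 [-45.8  -1.5 166.2]
125 [-46.5  -1.5 169.8]
126 [-47.3  -1.5 170.1]
127 [-48.3  -1.5 168.8]
128 [-54.5  -1.9  75. ]
129 [-55.7  -1.9  74.9]
130 [-57.   -1.9  74.4]
131 [-58.2  -1.9  74.9]
132 [-60.   -1.9  65.5]
133 [-61.2  -1.9  66.8]
dep [array([211.5, 168.3]), array([252.8, 166.5])]
dep [array([225.9, 186.6]), array([247.2, 181.3])]
dep [array([220.7, 199.3]), array([239.9, 197.1])]
dep [array([258.6, 177.8]), array([292. , 201.3])]
```

Request:
step_arm([
  {"wx": 0, "wy": 0, "wz": 0, "tx": 0.5, "ty": 0.14, "tz": 2, "hand": 0},
  {"wx": 0, "wy": 0, "wz": 0, "tx": 0.5, "ty": 0, "tz": 2, "hand": 0},
  {"wx": 0, "wy": 0, "wz": 0, "tx": 0.5, "ty": 0, "tz": 2, "hand": 0},
  {"wx": 0, "wy": 0, "wz": 0, "tx": 0.5, "ty": 0, "tz": 2, "hand": 0},
  {"wx": 0, "wy": 0, "wz": 0, "tx": 0.5, "ty": 0, "tz": 2, "hand": 0},
  {"wx": 0, "wy": 0, "wz": 0, "tx": 0.4, "ty": 0, "tz": 1, "hand": 0},
  {"wx": 0, "wy": 0, "wz": 0, "tx": 0.4, "ty": 0, "tz": 0.8, "hand": 0},
  {"wx": 0, "wy": 0, "wz": 0, "tx": 0, "ty": 0, "tz": 0, "hand": 0},
  {"wx": 0, "wy": 0, "wz": 0, "tx": 0, "ty": 0, "tz": 0, "hand": 0},
  {"wx": 0, "wy": 0, "wz": 0, "tx": 0, "ty": 0, "tz": 0, "hand": 0},
])

```text
clock: 3.78
position: [0.5227, -0.0111, 0.1566]
ee_rot: [-3.139, 0.13, -0.002]
force: [0.2, -0.1, -0.4]
width: 0.004
```

```bash
cat >> h.py <<'E'
C=rov(.005,-.0016,0)[:2]
E
cat > look.py <<'E'
from h import *
from cell import arm
import sys
k=sys.argv[1]
s=status()
ims=[]
for n,(u,v) in [('side',(265,175)),('scene',(235,165)) ]:
    im,d=arm.get_image(n); 
    np.savez(f"{n}{k}.npz",im=im,d=d,**{q:np.array(x) for q,x in arm.calibration(n).items()})
    r=cv2.resize(im[v-65:v+65,u-65:u+65,::-1],(400,520),interpolation=cv2.INTER_CUBIC) if 0 else cv2.resize(im[v-60:v+60,u-48:u+48,::-1],(400,500),interpolation=cv2.INTER_CUBIC)
    ims.append(r)
cv2.imwrite(f'pics/look{k}.png',np.hstack(ims))
E
python3 look.py 4
```

```text
clock 3.78 tip rover mm [-84.4   0.4 134.6] roterr units [-0.002 -0.012 -0.004] F [ 0.22 -0.11 -0.42] w 0.004
```

View pics/look4.png

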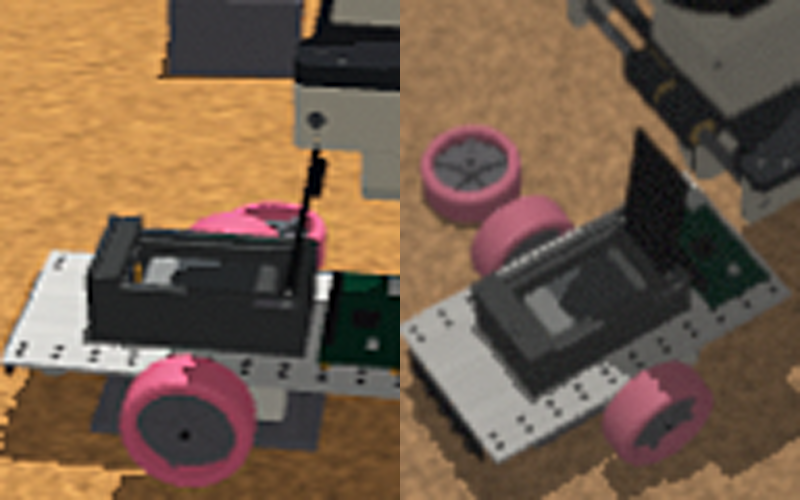

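Request:
step_arm([
  {"wx": 0, "wy": 0, "wz": 0, "tx": 0.5, "ty": 0, "tz": 0, "hand": 0},
  {"wx": 0, "wy": 0, "wz": 0, "tx": 0.5, "ty": 0, "tz": 0, "hand": 0},
  {"wx": 0, "wy": 0, "wz": 0, "tx": 0.4, "ty": 0, "tz": 0, "hand": 0},
  {"wx": 0, "wy": 0, "wz": 0, "tx": 0.3, "ty": 0, "tz": 0, "hand": 0},
  {"wx": 0, "wy": 0, "wz": 0, "tx": 0.3, "ty": 0, "tz": 0, "hand": 0},
  {"wx": 0, "wy": 0, "wz": 0, "tx": 0.3, "ty": 0, "tz": 0, "hand": 0},
  {"wx": 0, "wy": 0, "wz": 0, "tx": 0.3, "ty": 0, "tz": 0, "hand": 0},
  {"wx": 0, "wy": 0, "wz": 0, "tx": 0.3, "ty": 0, "tz": 0, "hand": 0},
  {"wx": 0, "wy": 0, "wz": 0, "tx": 0.2, "ty": 0, "tz": 0, "hand": 0},
  {"wx": 0, "wy": 0, "wz": 0, "tx": 0, "ty": 0, "tz": 0, "hand": 0},
])

```text
clock: 4.72
position: [0.5536, -0.0139, 0.1557]
ee_rot: [-3.139, 0.13, -0.0]
force: [-0.5, -0.5, -0.4]
width: 0.007
```

```bash
python3 look.py 5
```

```text
clock 4.72 tip rover mm [-53.5   0.2 133.7] roterr units [-0.    -0.002 -0.005] F [-0.52 -0.52 -0.39] w 0.007
```

View pics/look5.png

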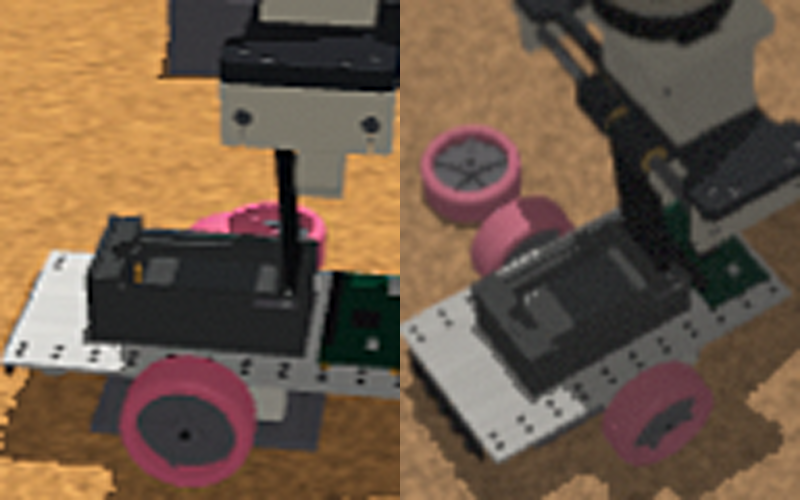

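Request:
step_arm([
  {"wx": 0, "wy": 0, "wz": 0, "tx": 0.47, "ty": 0, "tz": 0.03, "hand": 0},
  {"wx": 0, "wy": 0, "wz": 0, "tx": 0.47, "ty": 0, "tz": 0.03, "hand": 0},
  {"wx": 0, "wy": 0, "wz": 0, "tx": 0.47, "ty": 0, "tz": 0.07, "hand": 0},
  {"wx": 0, "wy": 0, "wz": 0, "tx": 0.53, "ty": 0, "tz": 0.18, "hand": 0},
  {"wx": 0, "wy": 0, "wz": 0, "tx": 0.53, "ty": 0, "tz": 0.22, "hand": 0},
  {"wx": 0, "wy": 0, "wz": 0, "tx": 0.48, "ty": 0, "tz": 0.31, "hand": 0},
  {"wx": 0, "wy": 0, "wz": 0, "tx": 0.45, "ty": 0, "tz": 0.36, "hand": 0},
  {"wx": 0, "wy": 0, "wz": 0, "tx": 0.4, "ty": 0, "tz": 0.42, "hand": 0},
  {"wx": 0, "wy": 0, "wz": 0, "tx": 0.34, "ty": 0, "tz": 0.47, "hand": 0},
  {"wx": 0, "wy": 0, "wz": 0, "tx": 0, "ty": 0, "tz": 0, "hand": 0},
])

```text
clock: 5.65
position: [0.5946, -0.0174, 0.1336]
ee_rot: [3.139, -0.13, -0.002]
force: [-0.4, -0.5, 0.5]
width: 0.004
```

```bash
python3 look.py 6
```

```text
clock 5.65 tip rover mm [-1.230e+01  1.000e-01  1.116e+02] roterr units [ 0.001  0.01  -0.005] F [-0.41 -0.53  0.53] w 0.004
```

View pics/look6.png

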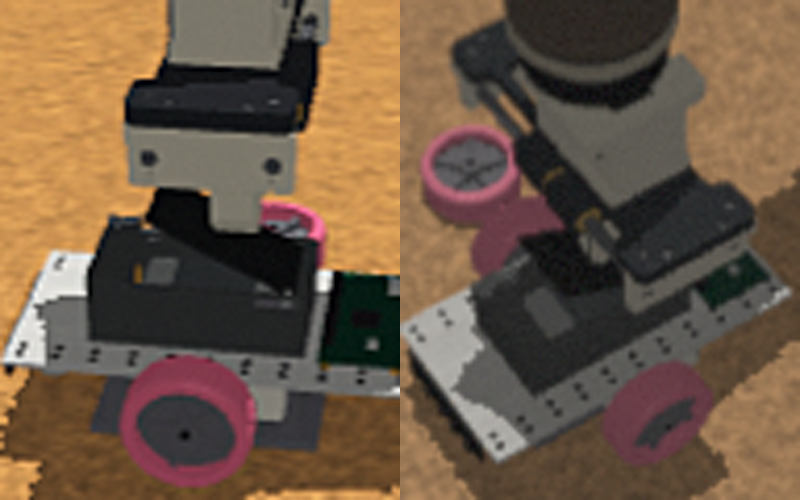

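Request:
step_arm([
  {"wx": 0, "wy": 0, "wz": 0, "tx": 0.16, "ty": 0, "tz": 0.28, "hand": 0},
  {"wx": 0, "wy": 0, "wz": 0, "tx": 0.16, "ty": 0, "tz": 0.28, "hand": 0},
  {"wx": 0, "wy": 0, "wz": 0, "tx": 0.07, "ty": 0, "tz": 0.25, "hand": 0},
  {"wx": 0, "wy": 0, "wz": 0, "tx": 0.07, "ty": 0, "tz": 0.25, "hand": 0},
  {"wx": 0, "wy": 0, "wz": 0, "tx": 0.06, "ty": 0, "tz": 0.25, "hand": 0},
  {"wx": 0, "wy": 0, "wz": 0, "tx": 0.02, "ty": 0, "tz": 0.19, "hand": 0},
  {"wx": 0, "wy": 0, "wz": 0, "tx": 0.02, "ty": 0, "tz": 0.19, "hand": 0},
  {"wx": 0, "wy": 0, "wz": 0, "tx": 0, "ty": 0, "tz": 0, "hand": 0},
  {"wx": 0, "wy": 0, "wz": 0, "tx": 0, "ty": 0, "tz": 0, "hand": 0},
  {"wx": 0, "wy": 0, "wz": 0, "tx": 0, "ty": 0, "tz": 0, "hand": 0},
])

```text
clock: 6.58
position: [0.6, -0.0177, 0.118]
ee_rot: [3.139, -0.13, -0.0]
force: [0.1, -0.2, 0.3]
width: 0.002
```

```bash
python3 look.py 7;  python3 - <<'E'
from h import *
from cell import arm
im,d=arm.get_image('wrist')
cv2.imwrite('pics/w7.png',cv2.resize(im[:,:,::-1],None,fx=1.5,fy=1.5,interpolation=cv2.INTER_CUBIC))
E
```

```text
clock 6.58 tip rover mm [-6.9  0.2 96. ] roterr units [ 0.001  0.    -0.004] F [ 0.12 -0.25  0.29] w 0.002
```

View pics/look7.png

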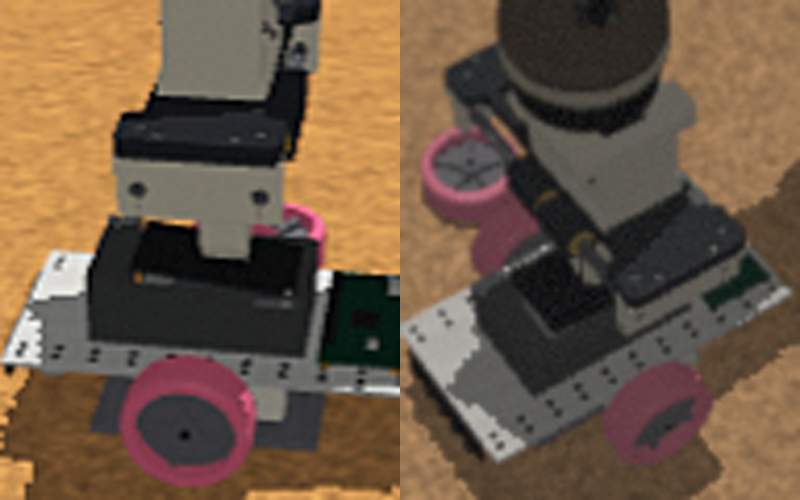

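View pics/w7.png

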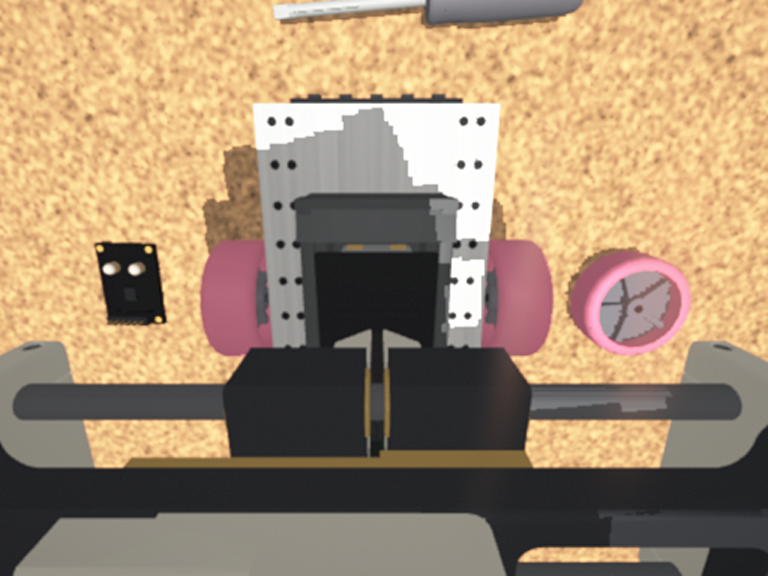

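Request:
step_arm([
  {"wx": 0, "wy": 0, "wz": 0, "tx": 0, "ty": 0, "tz": 0.1, "hand": 0},
  {"wx": 0, "wy": 0, "wz": 0, "tx": 0, "ty": 0, "tz": 0.1, "hand": 0},
  {"wx": 0, "wy": 0, "wz": 0, "tx": 0, "ty": 0, "tz": 0.1, "hand": 0},
  {"wx": 0, "wy": 0, "wz": 0, "tx": 0, "ty": 0, "tz": 0.1, "hand": 0},
  {"wx": 0, "wy": 0, "wz": 0, "tx": 0, "ty": 0, "tz": 0.03, "hand": 0},
  {"wx": 0, "wy": 0, "wz": 0, "tx": 0, "ty": 0, "tz": 0, "hand": 0},
  {"wx": 0, "wy": 0, "wz": 0, "tx": 0, "ty": 0, "tz": 0, "hand": 0},
  {"wx": 0, "wy": 0, "wz": 0, "tx": 0, "ty": 0, "tz": 0, "hand": 0},
  {"wx": 0, "wy": 0, "wz": 0, "tx": 0, "ty": 0, "tz": 0, "hand": 0},
  {"wx": 0, "wy": 0, "wz": 0, "tx": 0, "ty": 0, "tz": 0, "hand": 0},
])

```text
clock: 7.57
position: [0.6, -0.0177, 0.1136]
ee_rot: [3.139, -0.13, -0.0]
force: [0.5, -0.3, 0.4]
width: 0.008
```

```bash
python3 -c "
from h import *
status()"
```

```text
clock 7.57 tip rover mm [-6.9  0.2 91.6] roterr units [ 0.     0.001 -0.004] F [ 0.5  -0.31  0.4 ] w 0.008
```

Request:
step_arm([
  {"wx": 0, "wy": 0, "wz": 0, "tx": 0, "ty": 0, "tz": 0.05, "hand": 0},
  {"wx": 0, "wy": 0, "wz": 0, "tx": 0, "ty": 0, "tz": 0.05, "hand": 0},
  {"wx": 0, "wy": 0, "wz": 0, "tx": 0, "ty": 0, "tz": 0, "hand": 0},
  {"wx": 0, "wy": 0, "wz": 0, "tx": 0, "ty": 0, "tz": 0, "hand": 0},
  {"wx": 0, "wy": 0, "wz": 0, "tx": 0, "ty": 0, "tz": 0, "hand": 0},
  {"wx": 0, "wy": 0, "wz": 0, "tx": 0, "ty": 0, "tz": 0, "hand": 0},
  {"wx": 0, "wy": 0, "wz": 0, "tx": 0, "ty": 0, "tz": 0, "hand": 0},
  {"wx": 0, "wy": 0, "wz": 0, "tx": 0, "ty": 0, "tz": 0, "hand": 0},
  {"wx": 0, "wy": 0, "wz": 0, "tx": 0, "ty": 0, "tz": 0, "hand": 0},
  {"wx": 0, "wy": 0, "wz": 0, "tx": 0, "ty": 0, "tz": 0, "hand": 0},
])

```text
clock: 8.4
position: [0.6, -0.0177, 0.1131]
ee_rot: [3.139, -0.13, 0.0]
force: [-0.8, -0.3, 6.3]
width: 0.006
```

```bash
python3 -c "
from h import *
status()"
```

```text
clock 8.40 tip rover mm [-6.9  0.2 91.1] roterr units [ 0.001 -0.003 -0.004] F [-0.85 -0.33  6.35] w 0.006
```

Request:
step_arm([
  {"wx": 0, "wy": 0, "wz": 0, "tx": 0.15, "ty": 0, "tz": 0, "hand": 0},
  {"wx": 0, "wy": 0, "wz": 0, "tx": 0.15, "ty": 0, "tz": 0, "hand": 0},
  {"wx": 0, "wy": 0, "wz": 0, "tx": 0.15, "ty": 0, "tz": 0, "hand": 0},
  {"wx": 0, "wy": 0, "wz": 0, "tx": 0.15, "ty": 0, "tz": 0, "hand": 0},
  {"wx": 0, "wy": 0, "wz": 0, "tx": 0.15, "ty": 0, "tz": 0, "hand": 0},
  {"wx": 0, "wy": 0, "wz": 0, "tx": 0.15, "ty": 0, "tz": 0, "hand": 0},
  {"wx": 0, "wy": 0, "wz": 0, "tx": 0.1, "ty": 0, "tz": 0, "hand": 0},
  {"wx": 0, "wy": 0, "wz": 0, "tx": 0, "ty": 0, "tz": 0, "hand": 0},
  {"wx": 0, "wy": 0, "wz": 0, "tx": 0, "ty": 0, "tz": 0, "hand": 0},
  {"wx": 0, "wy": 0, "wz": 0, "tx": 0, "ty": 0, "tz": 0, "hand": 0},
])

```text
clock: 9.23
position: [0.6101, -0.0185, 0.1131]
ee_rot: [3.139, -0.13, 0.001]
force: [-1.1, -0.7, 6.2]
width: 0.005
```

```bash
python3 look.py 8;  python3 - <<'E'
from h import *
from cell import arm
im,d=arm.get_image('wrist')
a=im[120:240,180:320,::-1]
cv2.imwrite('pics/w8.png',cv2.resize(np.clip(a.astype(float)*2,0,255).astype(np.uint8),None,fx=5,fy=5,interpolation=cv2.INTER_CUBIC))
E
```

```text
clock 9.23 tip rover mm [ 3.2  0.3 91.1] roterr units [ 0.    -0.004 -0.004] F [-1.11 -0.74  6.23] w 0.005
```

View pics/w8.png

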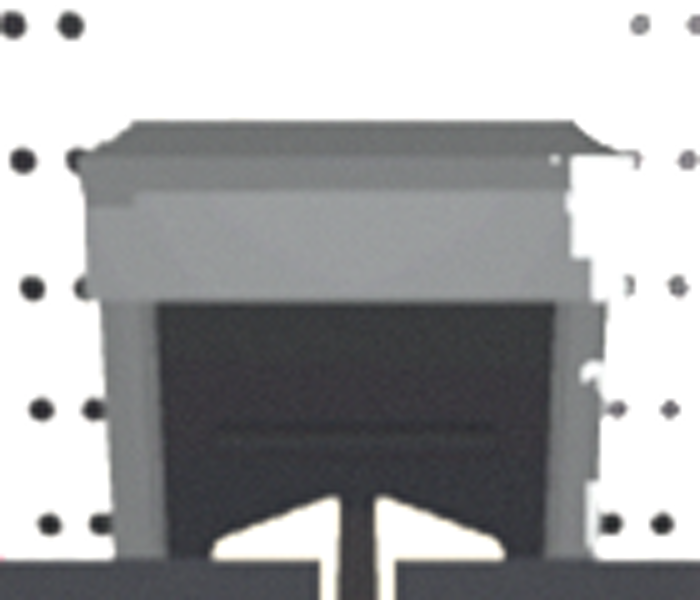

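View pics/look8.png

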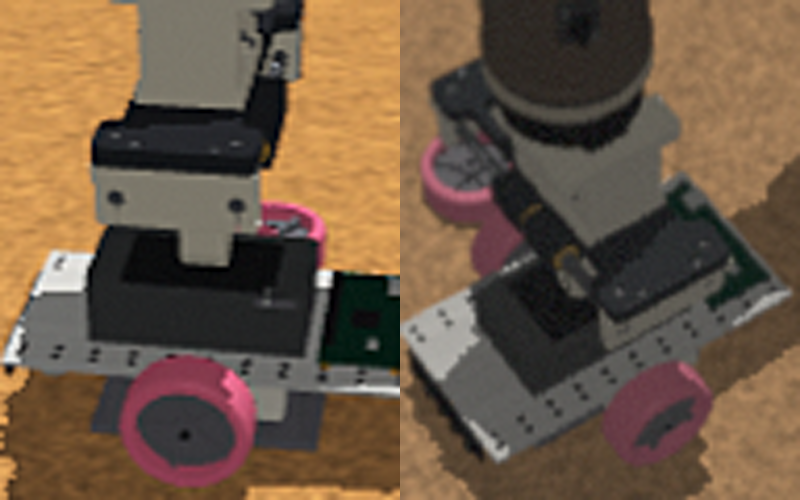

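```bash
python3 - <<'E'
from h import *
from cell import arm
c=arm.calibration('wrist')
W=lambda X,Y:((X+.5)/5-.5+180,(Y+.5)/5-.5+120)
def loc(p):
    cc,s=np.cos(yaw),np.sin(yaw); d=p[:2]-C; return np.round([1e3*(cc*d[0]+s*d[1]),1e3*(-s*d[0]+cc*d[1]),p[2]*1e3],1)
for n,p,z in [('ridge far',(355,429),.0955),('ridge near',(355,444),.0955),('lip front',(355,301),.098),('L',(215,436),.0955),('R',(497,436),.0955)]: print(n,loc(atz(c,W(*p),z)))
E
```

```text
ridge far [25.   0.2 95.5]
ridge near [23.   0.2 95.5]
lip front [42.1  0.2 98. ]
L [24.1 17.7 95.5]
R [ 24.1 -17.5  95.5]
```

Request:
step_arm([
  {"wx": 0, "wy": 0, "wz": 0, "tx": 0.1, "ty": 0, "tz": 0, "hand": 0},
  {"wx": 0, "wy": 0, "wz": 0, "tx": 0.1, "ty": 0, "tz": 0, "hand": 0},
  {"wx": 0, "wy": 0, "wz": 0, "tx": 0.1, "ty": 0, "tz": 0, "hand": 0},
  {"wx": 0, "wy": 0, "wz": 0, "tx": 0.1, "ty": 0, "tz": 0, "hand": 0},
  {"wx": 0, "wy": 0, "wz": 0, "tx": 0.1, "ty": 0, "tz": 0, "hand": 0},
  {"wx": 0, "wy": 0, "wz": 0, "tx": 0.05, "ty": 0, "tz": 0, "hand": 0},
  {"wx": 0, "wy": 0, "wz": 0, "tx": 0, "ty": 0, "tz": 0, "hand": 0},
  {"wx": 0, "wy": 0, "wz": 0, "tx": 0, "ty": 0, "tz": 0, "hand": 0},
  {"wx": 0, "wy": 0, "wz": 0, "tx": 0, "ty": 0, "tz": 0, "hand": 0},
  {"wx": 0, "wy": 0, "wz": 0, "tx": 0, "ty": 0, "tz": 0, "hand": 0},
])

```text
clock: 10.22
position: [0.6131, -0.0188, 0.1127]
ee_rot: [3.139, -0.13, -0.007]
force: [-9.8, 1.6, 10.6]
width: 0.003
```

```bash
cat > ridge.py <<'E'
from h import *
from cell import arm
import sys
status()
c=arm.calibration('wrist'); im,d=arm.get_image('wrist')
a=im[120:240,180:320,::-1]
cv2.imwrite(f'pics/w{sys.argv[1]}.png',cv2.resize(np.clip(a.astype(float)*2.5,0,255).astype(np.uint8),None,fx=5,fy=5,interpolation=cv2.INTER_CUBIC))
np.savez(f'wrist{sys.argv[1]}.npz',im=im,d=d,**{k:np.array(v) for k,v in c.items()})
E
python3 ridge.py 9
```

```text
clock 10.22 tip rover mm [ 6.2  0.2 90.7] roterr units [ 0.005  0.042 -0.002] F [-9.81  1.61 10.57] w 0.003
```

View pics/w9.png

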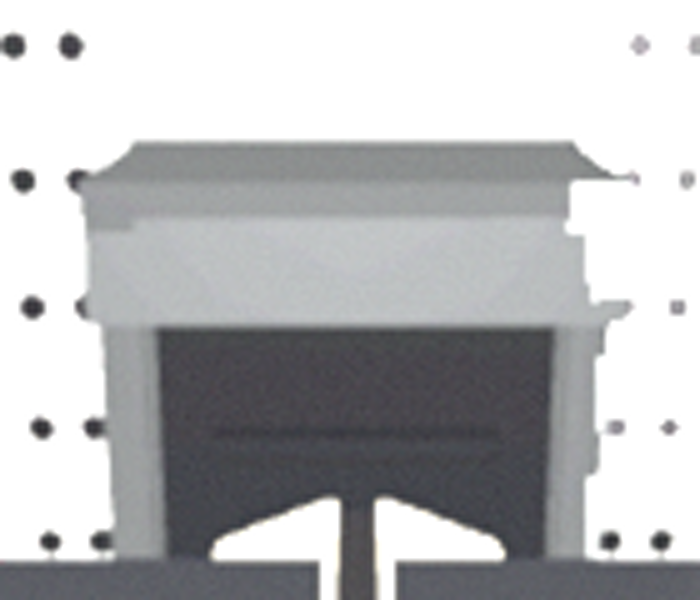

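```bash
python3 - <<'E'
from h import *
c=load('wrist',9)
W=lambda X,Y:((X+.5)/5-.5+180,(Y+.5)/5-.5+120)
def loc(p):
    cc,s=np.cos(yaw),np.sin(yaw); d=p[:2]-C; return np.round([1e3*(cc*d[0]+s*d[1]),1e3*(-s*d[0]+cc*d[1]),p[2]*1e3],1)
for n,p,z in [('ridge far',(355,430),.0955),('ridge near crest',(355,445),.0955),('ridge base near',(355,452),.091),('lip front',(355,326),.098)]: print(n,loc(atz(c,W(*p),z)))
E
```

```text
ridge far [28.   0.2 95.5]
ridge near crest [26.   0.2 95.5]
ridge base near [23.3  0.2 91. ]
lip front [42.1  0.2 98. ]
```

Request:
step_arm([
  {"wx": 0, "wy": 0, "wz": 0, "tx": 0.1, "ty": 0, "tz": 0.02, "hand": 0},
  {"wx": 0, "wy": 0, "wz": 0, "tx": 0.1, "ty": 0, "tz": 0, "hand": 0},
  {"wx": 0, "wy": 0, "wz": 0, "tx": 0, "ty": 0, "tz": 0, "hand": 0},
  {"wx": 0, "wy": 0, "wz": 0, "tx": 0, "ty": 0, "tz": 0, "hand": 0},
  {"wx": 0, "wy": 0, "wz": 0, "tx": 0, "ty": 0, "tz": 0, "hand": 0},
  {"wx": 0, "wy": 0, "wz": 0, "tx": 0, "ty": 0, "tz": 0, "hand": 0},
  {"wx": 0, "wy": 0, "wz": 0, "tx": 0, "ty": 0, "tz": 0, "hand": 0},
  {"wx": 0, "wy": 0, "wz": 0, "tx": 0, "ty": 0, "tz": 0, "hand": 0},
  {"wx": 0, "wy": 0, "wz": 0, "tx": 0, "ty": 0, "tz": 0, "hand": 0},
  {"wx": 0, "wy": 0, "wz": 0, "tx": 0, "ty": 0, "tz": 0, "hand": 0},
])

```text
clock: 11.1
position: [0.6153, -0.019, 0.1126]
ee_rot: [3.139, -0.13, -0.006]
force: [-9.3, 0.3, 11.5]
width: 0.007
```

```bash
python3 ridge.py 10
```

```text
clock 11.10 tip rover mm [ 8.4  0.2 90.6] roterr units [ 0.005  0.038 -0.002] F [-9.28  0.27 11.49] w 0.007
```

View pics/w10.png

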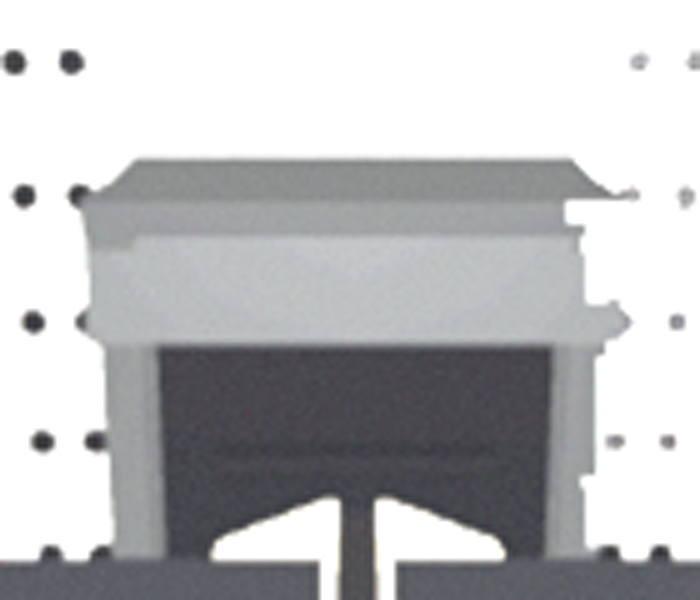

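Request:
step_arm([
  {"wx": 0, "wy": 0, "wz": 0, "tx": 0.1, "ty": 0, "tz": 0, "hand": 0},
  {"wx": 0, "wy": 0, "wz": 0, "tx": 0.1, "ty": 0, "tz": 0, "hand": 0},
  {"wx": 0, "wy": 0, "wz": 0, "tx": 0.1, "ty": 0, "tz": 0, "hand": 0},
  {"wx": 0, "wy": 0, "wz": 0, "tx": 0.1, "ty": 0, "tz": 0, "hand": 0},
  {"wx": 0, "wy": 0, "wz": 0, "tx": 0.1, "ty": 0, "tz": 0, "hand": 0},
  {"wx": 0, "wy": 0, "wz": 0, "tx": 0.05, "ty": 0, "tz": 0, "hand": 0},
  {"wx": 0, "wy": 0, "wz": 0, "tx": 0, "ty": 0, "tz": 0, "hand": 0},
  {"wx": 0, "wy": 0, "wz": 0, "tx": 0, "ty": 0, "tz": 0, "hand": 0},
  {"wx": 0, "wy": 0, "wz": 0, "tx": 0, "ty": 0, "tz": 0, "hand": 0},
  {"wx": 0, "wy": 0, "wz": 0, "tx": 0, "ty": 0, "tz": 0, "hand": 0},
])

```text
clock: 11.98
position: [0.6197, -0.0194, 0.1124]
ee_rot: [3.138, -0.13, -0.01]
force: [-12.6, 0.9, 13.5]
width: 0.005
```

```bash
python3 ridge.py 11
```

```text
clock 11.98 tip rover mm [12.7  0.2 90.4] roterr units [ 0.007  0.059 -0.002] F [-12.58   0.89  13.52] w 0.005
```

View pics/w11.png

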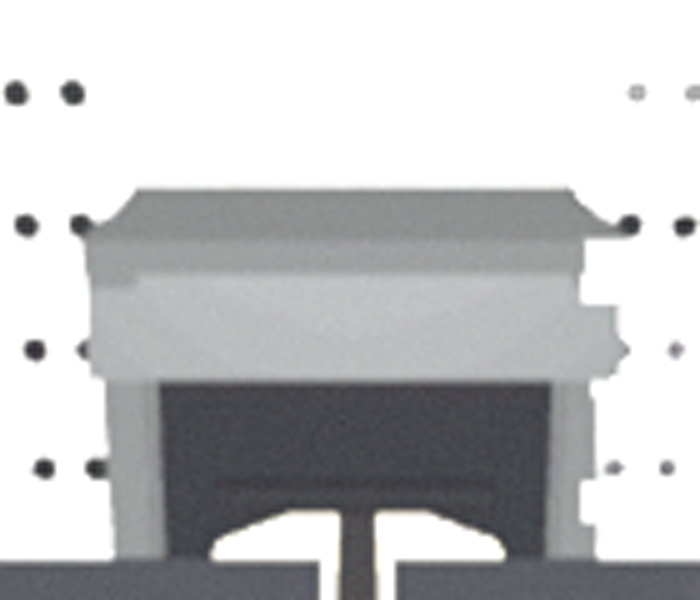

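Request:
step_arm([
  {"wx": 0, "wy": 0, "wz": 0, "tx": 0.1, "ty": 0, "tz": 0, "hand": 0},
  {"wx": 0, "wy": 0, "wz": 0, "tx": 0.1, "ty": 0, "tz": 0, "hand": 0},
  {"wx": 0, "wy": 0, "wz": 0, "tx": 0, "ty": 0, "tz": 0, "hand": 0},
  {"wx": 0, "wy": 0, "wz": 0, "tx": 0, "ty": 0, "tz": 0, "hand": 0},
  {"wx": 0, "wy": 0, "wz": 0, "tx": 0, "ty": 0, "tz": 0, "hand": 0},
  {"wx": 0, "wy": 0, "wz": 0, "tx": 0, "ty": 0, "tz": 0, "hand": 0},
  {"wx": 0, "wy": 0, "wz": 0, "tx": 0, "ty": 0, "tz": 0, "hand": 0},
  {"wx": 0, "wy": 0, "wz": 0, "tx": 0, "ty": 0, "tz": 0, "hand": 0},
  {"wx": 0, "wy": 0, "wz": 0, "tx": 0, "ty": 0, "tz": 0, "hand": 0},
  {"wx": 0, "wy": 0, "wz": 0, "tx": 0, "ty": 0, "tz": 0, "hand": 0},
])

```text
clock: 12.87
position: [0.6199, -0.0193, 0.1121]
ee_rot: [3.138, -0.129, -0.015]
force: [-17.6, 1.0, 17.1]
width: 0.008
```

```bash
python3 -c "
from h import *
status()"
```

```text
clock 12.87 tip rover mm [12.9  0.2 90.1] roterr units [0.01  0.092 0.001] F [-17.64   0.99  17.14] w 0.008
```

Request:
step_arm([
  {"wx": 0, "wy": 0, "wz": 0, "tx": -0.2, "ty": 0, "tz": 0, "hand": 0},
  {"wx": 0, "wy": 0, "wz": 0, "tx": -0.2, "ty": 0, "tz": 0, "hand": 0},
  {"wx": 0, "wy": 0, "wz": 0, "tx": 0, "ty": 0, "tz": 0, "hand": 0},
  {"wx": 0, "wy": 0, "wz": 0, "tx": 0, "ty": 0, "tz": 0, "hand": 0},
  {"wx": 0, "wy": 0, "wz": 0, "tx": 0, "ty": 0, "tz": -0.2, "hand": 0},
  {"wx": 0, "wy": 0, "wz": 0, "tx": 0, "ty": 0, "tz": -0.3, "hand": 0},
  {"wx": 0, "wy": 0, "wz": 0, "tx": 0, "ty": 0, "tz": -0.5, "hand": 0},
  {"wx": 0, "wy": 0, "wz": 0, "tx": 0, "ty": 0, "tz": -1, "hand": 0},
  {"wx": 0, "wy": 0, "wz": 0, "tx": 0, "ty": 0, "tz": -2, "hand": 0},
  {"wx": 0, "wy": 0, "wz": 0, "tx": 0, "ty": 0, "tz": -3, "hand": 0},
])

```text
clock: 13.7
position: [0.6201, -0.0196, 0.1819]
ee_rot: [3.139, -0.13, -0.004]
force: [0.5, -0.4, 0.5]
width: 0.006
```

Request:
step_arm([
  {"wx": 0, "wy": 0, "wz": 0, "tx": -1, "ty": 0, "tz": -3, "hand": 0},
  {"wx": 0, "wy": 0, "wz": 0, "tx": -2, "ty": 0, "tz": -3, "hand": 0},
  {"wx": 0, "wy": 0, "wz": 0, "tx": -3, "ty": 0, "tz": -2, "hand": 0},
  {"wx": 0, "wy": 0, "wz": 0, "tx": -3, "ty": 0, "tz": -1, "hand": 0},
  {"wx": 0, "wy": 0, "wz": 0, "tx": -2, "ty": 0, "tz": 0, "hand": 0},
  {"wx": 0, "wy": 0, "wz": 0, "tx": 0, "ty": 0, "tz": 0, "hand": 0},
  {"wx": 0, "wy": 0, "wz": 0, "tx": 0, "ty": 0, "tz": 0, "hand": 0},
  {"wx": 0, "wy": 0, "wz": 0, "tx": 0, "ty": 0, "tz": 0, "hand": 0},
  {"wx": 0, "wy": 0, "wz": 0, "tx": 0, "ty": 0, "tz": 0, "hand": 0},
  {"wx": 0, "wy": 0, "wz": 0, "tx": 0, "ty": 0, "tz": 0, "hand": 0},
])

```text
clock: 14.53
position: [0.5121, -0.0104, 0.2722]
ee_rot: [-3.139, 0.13, 0.0]
force: [-0.3, -0.0, -0.1]
width: 0.004
```

```bash
python3 look.py 12; python3 ridge.py 12; python3 - <<'E'
from h import *
im=load('wrist',12)['im'][:,:,::-1]
cv2.imwrite('pics/w12d.png',cv2.resize(np.clip(im[0:150,170:340].astype(float)*2,0,255).astype(np.uint8),None,fx=4,fy=4,interpolation=cv2.INTER_CUBIC))
E
```

```text
clock 14.53 tip rover mm [-95.1   0.3 250.2] roterr units [-0.001  0.002 -0.006] F [-0.32 -0.04 -0.05] w 0.004
clock 14.63 tip rover mm [-95.4   0.3 250. ] roterr units [-0.001  0.006 -0.005] F [0.42 0.48 0.19] w 0.003
```

View pics/look12.png

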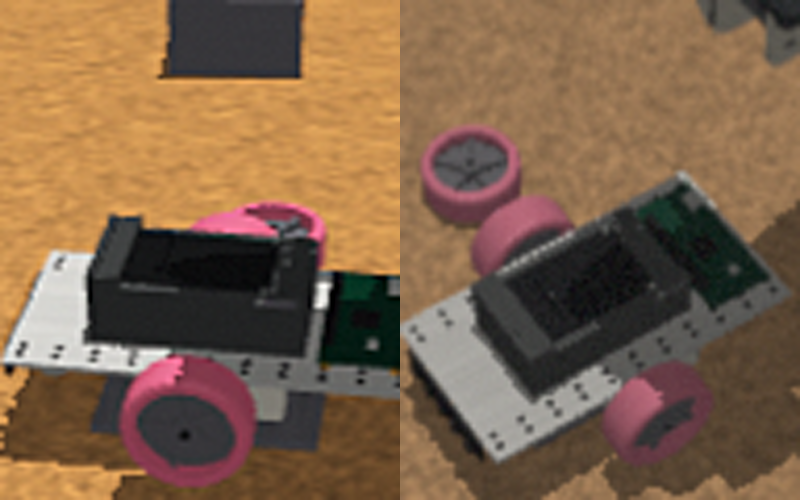

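View pics/w12d.png

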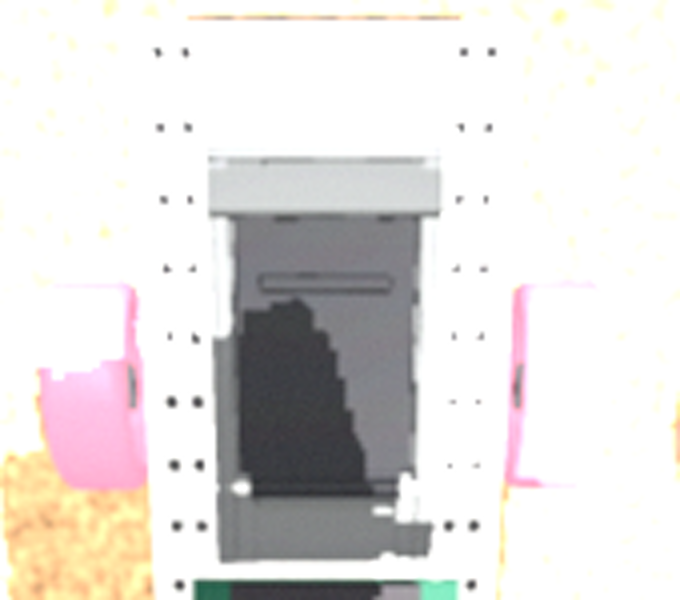

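```bash
python3 - <<'E'
from h import *
c=load('wrist',12)
W=lambda X,Y:((X+.5)/4-.5+170,(Y+.5)/4-.5)
def loc(p):
    cc,s=np.cos(yaw),np.sin(yaw); d=p[:2]-C; return np.round([1e3*(cc*d[0]+s*d[1]),1e3*(-s*d[0]+cc*d[1]),p[2]*1e3],1)
for n,p,z in [('ridge far',(325,274),.097),('ridge near',(325,291),.097),('ridge mid',(325,283),.097),('lip front',(325,214),.098),('lip back',(325,158),.097),('door rear',(325,496),.091),('case rear',(325,561),.0745)]: print(n,loc(atz(c,W(*p),z)))
E
```

```text
ridge far [27.4  0.  97. ]
ridge near [23.2  0.  97. ]
ridge mid [25.2  0.  97. ]
lip front [41.9  0.  98. ]
lip back [55.4  0.  97. ]
door rear [-31.1   0.1  91. ]
case rear [-51.6   0.1  74.5]
```

```bash
python3 -c "
from cell import arm
print(arm.sign_off())"
```

```text
the job is handed in; nothing more can be done
None
```

The battery door is shut: it lies flat on the case with its free edge tucked under the lip, and it stays there by itself. I handed the job in about 14.6 s into the 45 s.

**How it was done:** With the jaws closed, I pushed the door over from behind and followed its arc down until it lay flat at about 6 N. I then slid it home while pressing. It moved at first by the fingertip's grip on the plate, then by the fingertip pushing on the thumb ridge, until it met a firm stop at about 17 N. I eased off the forward push before lifting the finger straight up.

**Last checks:**
- **Fully home:** with the robot clear, the ridge middle measured 16.7 mm from the lip's mouth; 17.0 mm is fully home.
- **Stayed shut:** the door was still down in all three camera views about 1 s after I let go.
- **Surroundings:** the spare wheel looked undisturbed in the last pictures. I did not check the sensor board or screwdriver again at the end, but the arm never went near them. The battery lies hidden under the door, and nothing touched it.

**What disagreed or failed:**
- The first wrist pictures were taken while the arm was still settling and put the rover several mm off sideways, so I re-measured at rest.
- The deck outline and the case gave rover positions about 5 mm apart along x. I used the case, and the contact height and final stop agreed with it.
- The first two move calls were refused because their rows lacked some keys. Nothing moved.

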